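# Seat the jar tray on the shaker and lock its toggle clamp

## Task

The tray of culture jars stands on the shaker's platform short of its end stops, and the toggle clamp beside it is open. With the fingertips, push the tray along its guides until it is fully home against both stops, then push the clamp's lever outwards and down, past its dead point, until it snaps into lock and stays down with the foot pressing on the tray. Only push: do not lift the tray or the jars, keep the jars upright in their cells, and leave the other things on the bench alone.

Things in the scene. Friction and masses are not known exactly. Their poses are not given: they have to be found in the camera images.
- shaker: orbital shaker, heavy, fixed to the bench, off: white housing under an aluminium platform 280 mm (x) by 320 mm (y). Origin: on the bench under the platform's centre. Its +x is the way the tray slides home (away from the robot, within 0.45 rad); z up. The clamp stands on its -y side; the strip of platform before the tray (x = -140 to about -75 mm) is empty
- platform (a point): centre of the platform's top face, 115 mm above the bench; axes as the shaker's. Along the tray's sides on it run a guide strip 6 mm high (-y side, next to the clamp) and a guide whose lip laps over the tray's flange (+y side)
- end_stops (a point): point on the platform midway between the two steel end stops, in the plane of their faces: shaker x = 120, y = 45 mm; the stops are 24 mm high and stand 45 mm to either side of it in y. The tray's far wall touches both faces when it is home
- tray: loose steel tray, 2 x 2 cells, a capped jar in each; 0.9 kg in all, slides with 3 to 9 N. Walls 136 x 136 mm, 42 mm high; 4 mm base plate, sticking out 26 mm as a flange on both y sides only. Origin: centre of its underside; axes as the shaker's. Centre at shaker y = 45 mm; home at shaker x = 52 mm; starts 20 to 55 mm short. Push its flat near wall (68 mm to -x) 20 to 40 mm above the platform
- lever_grip (a point): middle of the black rubber grip of the clamp's lever, on the bar's axis 72 mm from the pivot; round bar 17 mm across, gripped part from 36 to 112 mm from the pivot. At the start the lever stands nearly upright; between it and the tray, higher than 85 mm over the platform, there is free room for fingers
- lever_pivot (a point): middle of the lever's pivot pin, 30 mm above the platform, at shaker x = 30, y = -128 mm. The pin lies along the shaker's x; the lever swings from upright outwards and down, towards the shaker's -y side, away from the tray, to end reaching out over the platform's edge (platform edge at y = -160 mm)
- clamp_lever (a joint): lever angle: 0 fully open, grows as pushed outwards and down; the bar is 1.48 rad minus this above level. Starts 0.05 to 0.2. Goes easily and may fall by its weight to about 0.9, where the foot meets the tray; from there it needs 2 to 6 N at the grip; dead point 1.19; then it snaps to the locked stop at 1.344 (grip axis 40 mm above the platform). Let go sooner, it springs back
- clamp_foot: black rubber foot, 15 mm across, on the sprung spindle at the end of the clamp's arm; origin: middle of its underside. At the start the arm is raised; when the lever is locked the foot presses on the tray's flange with 10 to 20 N
- jar0: glass culture jar with a white screw cap in the tray's near cell on the -y (clamp) side, 60 mm across, 76 mm tall (its top 80 mm above the platform), 0.13 kg, standing loose in the cell with 2 mm play; origin: centre of its underside, z up
- jar1: glass culture jar with a white screw cap in the tray's near cell on the +y side, 60 mm across, 76 mm tall (its top 80 mm above the platform), 0.13 kg, standing loose in the cell with 2 mm play; origin: centre of its underside, z up
- jar2: glass culture jar with a white screw cap in the tray's far cell on the -y (clamp) side, 60 mm across, 76 mm tall (its top 80 mm above the platform), 0.13 kg, standing loose in the cell with 2 mm play; origin: centre of its underside, z up
- jar3: glass culture jar with a white screw cap in the tray's far cell on the +y side, 60 mm across, 76 mm tall (its top 80 mm above the platform), 0.13 kg, standing loose in the cell with 2 mm play; origin: centre of its underside, z up
- spare_jar0: spare capped culture jar standing on the bench beside the shaker beyond the clamp, 60 mm across, 76 mm tall; to be left alone. Origin: centre of its underside
- spare_jar1: spare capped culture jar on the bench at the left, 60 mm across, 76 mm tall; to be left alone. Origin: centre of its underside
- burner: unlit steel spirit burner with brass neck on the bench at the left, 72 mm across, 74 mm tall; to be left alone. Origin: centre of its underside
- can: open steel instrument can on the bench at the left, 64 mm across, 125 mm tall; to be left alone. Origin: centre of its underside
- forceps: steel forceps lying on the bench below the clamp's lever, 170 mm long, 8 mm high; to be left alone. Origin: centre of its underside
- scalpel: scalpel lying on the bench at the left, 140 mm long; to be left alone. Origin: centre of its underside
- petri: closed clear dish lying on the bench beside the shaker on the clamp's side, 93 mm across, 16 mm high; to be left alone. Origin: centre of its underside

How it is judged (in metres and radians):
On the way, in this order (a step that is already met when the one before it is completed fails the run):
1. the tray is pushed home against its stops while the clamp is still open (x of tray in the frame of shaker above 0.0495 m and value of joint clamp_lever below 0.8 rad), for 0.2 s.
2. the clamp's lever is past its dead point at its locked stop and the foot presses on the tray (value of joint clamp_lever above 1.28 rad and contact force between clamp_foot and tray above 6 N), for 0.3 s.
At the end, for the whole second after the job is handed in: the tray stands flat on the platform within 2.5 mm of its stops, the lever is locked past its dead point (joint above 1.28), the foot presses on the flange with more than 6 N, and all four jars stand upright in their cells, everything at rest (all of step 2 and x of tray in the frame of shaker above 0.0495 m and not (z of any of jar0, jar1, jar2, jar3 in the frame of tray above 0.012 m or angle between any of jar0, jar1, jar2, jar3's own z axis and vertical above 0.15 rad) and linear speed of tray below 0.01 m/s and z of tray in the frame of shaker below 0.119 m); the robot touches nothing.
It fails at once if the tray is lifted or tipped off the platform (z of tray in the frame of shaker above 0.125 m or angle between tray's own z axis and vertical above 0.12 rad).
It fails at once if a jar is lifted out of its cell or tipped over (z of any of jar0, jar1, jar2, jar3 in the frame of tray above 0.02 m or angle between any of jar0, jar1, jar2, jar3's own z axis and vertical above 0.3 rad).
It fails at once if another thing on the bench is knocked or shifted by more than 20 mm (distance of any of spare_jar0, spare_jar1, burner, can, forceps, scalpel, petri from where it was at the start of the episode above 0.02 m).
It also fails if it takes over 51 s, if anything falls off the work surface, if the arm or the gripper's body presses on something with over 40 N, if the wrist force passes 120 N, or if a joint passes its speed limit or range.

## Robot

A 6-joint arm with a two-finger parallel gripper is mounted at the origin on the work surface. World frame = base frame: x ahead of the robot, y to its left, z up, the work surface at z = 0. Lengths are in mm, angles in rad, forces in N, time in s.
With the tool pointing down it reaches from about 275 to 1000 mm from the base axis. Payload 8.4 kg.
Tool frame: the origin (TCP) lies between the finger pads; the fingertips stand r.nose_length ahead of it and the grasp point (between the pads) lies 8 mm behind it (r.nose_length is the distance from the TCP to the fingertips, in mm); y points along the fingers, x is the direction in which the jaws open and shut, and the axes are right-handed (so a half turn about y gives the same grasp; the last joint's range is limited). The gripper opens to 85 mm and grips with 20 to 120 N. Pads are 22 mm wide; open, the fingers measure 114 mm over their backs; the gripper's body (76 mm by 85 mm) begins 54 mm behind the grasp point. The pads swing forward as they close: fully open they stand 13 mm farther back than shut.
Start: joints at [-1.31, 0.353, 1.633, -0, 1.155, -0.002], TCP at [162.364, -603.544, 242.281] pointing down, gripper open.
Joint ranges: [-2.63, 2.63], [-0.92, 2.1], [0.06, 2.66], [-1.3, 4.44], [0, 2.69], [-3.02, 3.02]. Speed limits (rad/s): [2.22, 2.22, 2.79, 3.14, 3.14, 3.14].

## Interface

Orientations are given as [roll, pitch, yaw] about the fixed x, y, z axes, in that order (R = Rz(yaw) Ry(pitch) Rx(roll)).
In Python, from rig import r, cams, order gives the robot as it stands. The module is installed in compiled form; this text tells all that it offers.
- The arm moves only by the shell command python3 -m crank 'ROWS' [FORCE]. ROWS is JSON, a list of rows, each a list of 7 numbers: the turn, a rotation vector about the tool's x, y, z in degrees, then the shift along the tool's x, y, z in cm, then the opening, from -1 (shut) to 1 (fully open). A call has exactly 10 rows; each row shifts and turns the pose as measured when the row begins, along the tool's axes as they then stand; what a row does not reach is not made up. A row lasts 1/12 s, in which the tool goes at most 41.7 mm and 7.16 degrees, less where a joint would pass 70% of its speed; a pose out of reach is approached as far as the arm can. A call with a gripper value outside its range is refused whole. The fingers move at their own pace and stop on an object; FORCE is the grip in N (left out, the last holds). Time passes only in rows, so rows that do not move let the fingers close, or fill a call up. It gives the time, the measured TCP pose, the force and the opening at its end, in the units of the state.
- r.sense(): the state, without advancing time (a new reading comes with each control period).
- cams.grab_frame(name): name is "scene" or "top" or "wrist"; returns the picture (384x512x3 uint8, blue, green, red); there is no depth.
- cams.camera_info(name): a dict with "intrinsics" (3x3 intrinsics, pixels), "k1" (the pictures are not rectified: a ray, as slopes to the right and down, at radius r is drawn at 1 + k1 r^2 times it, then the intrinsics apply), "view" (4x4, takes a point from world to camera coordinates); the wrist camera has in their place "hand_eye" (4x4, takes a point from camera to tool coordinates, whose origin is the TCP and whose axes are the tool frame's). Camera axes: x right, y up, looking along -z (the intrinsics and any distortion apply to the point x, -y, -z); pixel columns grow to the right and rows downward; lengths in mm; the calibration is good to about 2 mm. A picture is of the moment at which its call begins: read the wrist's pose just before it. camera_info takes no time and is no camera call.
- order.sign_off(): hands the job in, once; it reports no verdict.
The state is a dict: "clock": time; "qpos": joint angles; "qvel": joint speeds; "joint_efforts": joint torques, N m; "eef_pos": TCP position; "tcp_rot": TCP orientation; "contact_force": force on the tool from outside, world axes, zero at the start; "wrist_torque": the same for the moment, N m; "opening": opening from 0.0 (shut) to 1.0 (fully open).
Only numpy, scipy, OpenCV 4.12 (cv2) and the standard library are available. Lean on these libraries where they do the work, as an engineer would, in place of code of your own. Each camera call takes 0.05 s, during which the arm holds its last target.

## Working session

There is one attempt and no reset: what is moved stays moved. The work goes in short steps, Python scripts to look and compute and a shell command to move; the robot and the scene stay as the last step left them, time stands still between calls to the robot, and variables do not carry over. Pictures are saved under pics/ and viewed, and the job is handed in when it is done.

```bash
mkdir -p pics
cat > h.py <<'E'
import numpy as np, cv2
from rig import r, cams, order
E
python3 - <<'E'
from h import *
s=r.sense(); print(s, r.nose_length)
for n in ("scene","top","wrist"):
    im=cams.grab_frame(n); cv2.imwrite(f"pics/{n}0.png",im)
    print(n,cams.camera_info(n))
E
```

```text
{'clock': 0.0, 'qpos': array([-1.31040769e+00,  3.53651445e-01,  1.63412470e+00,  3.36272506e-05,
        1.15517882e+00, -2.38874933e-03]), 'qvel': array([ 0.00064103, -0.0001553 , -0.00013356, -0.00103045,  0.00135313,
       -0.00073165]), 'joint_efforts': array([-3.03422952e-03, -6.05251908e+01, -3.42075706e+01, -2.58837235e-04,
        9.29475093e-03, -3.21496873e-05]), 'eef_pos': array([ 162.25342158, -603.1072902 ,  241.56364063]), 'tcp_rot': array([-1.57076233e+00,  1.36222881e-03, -1.30803252e+00]), 'contact_force': array([-0.91146812,  0.55129894, -0.00277003]), 'wrist_torque': array([ 0.00016587, -0.00028091,  0.07721114]), 'opening': 1.00353470197494} 11.0
scene {'intrinsics': array([[473.00304979,   0.        , 252.07204925],
       [  0.        , 473.00304979, 192.77202091],
       [  0.        ,   0.        ,   1.        ]]), 'k1': -0.003673393688330212, 'view': array([[-1.03572995e-01,  9.94621047e-01,  1.26813029e-03,
        -7.41966968e+01],
       [-7.89047794e-01, -8.29421043e-02,  6.08706979e-01,
         3.59210041e+02],
       [ 6.05537954e-01,  6.20449893e-02
[... 541 characters left out ...]
9075599e-02,  9.80252227e-01,
        -1.11121058e+03],
       [ 0.00000000e+00,  0.00000000e+00,  0.00000000e+00,
         1.00000000e+00]])}
wrist {'intrinsics': array([[325.62985427,   0.        , 252.06893627],
       [  0.        , 325.62985427, 196.34517477],
       [  0.        ,   0.        ,   1.        ]]), 'k1': 0.019738745686808334, 'hand_eye': array([[ 9.99999515e-01,  8.21797880e-04,  5.43424223e-04,
        -8.07683293e-01],
       [ 2.98256913e-04,  2.73178384e-01, -9.61963347e-01,
        -1.31584214e+02],
       [-9.38991191e-04,  9.61963043e-01,  2.73178006e-01,
         6.95749702e+01],
       [ 0.00000000e+00,  0.00000000e+00,  0.00000000e+00,
         1.00000000e+00]])}
```

View pics/scene0.png

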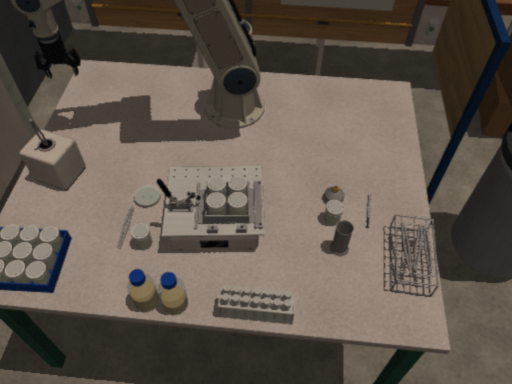

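View pics/top0.png

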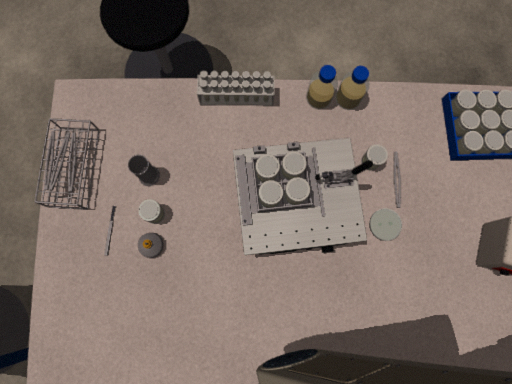

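View pics/wrist0.png

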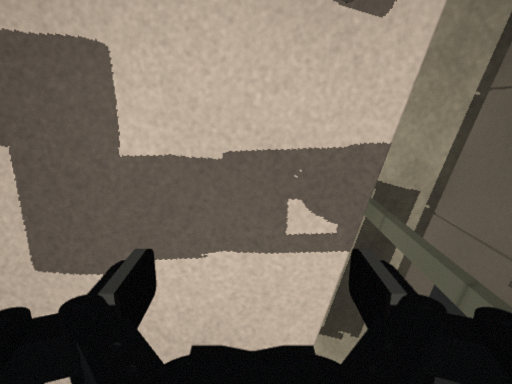

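Run:
```python
from h import *
im=cv2.imread("pics/top0.png")[125:265,220:410]; cv2.imwrite("pics/topc.png",cv2.resize(im,None,fx=4.2,fy=4.2,interpolation=cv2.INTER_CUBIC))
im=cv2.imread("pics/scene0.png")[155:260,115:275]; cv2.imwrite("pics/scenec.png",cv2.resize(im,None,fx=5,fy=5,interpolation=cv2.INTER_CUBIC))
```

```text
(no output)
```

View pics/topc.png

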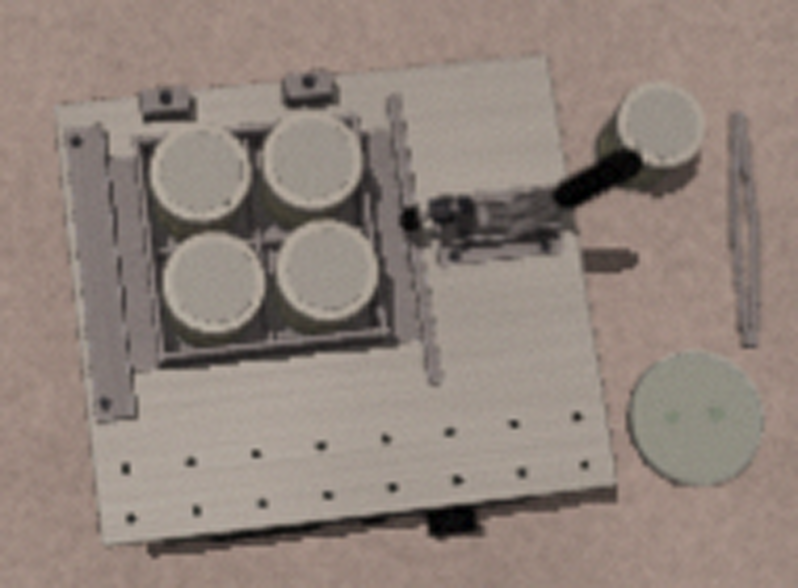

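View pics/scenec.png

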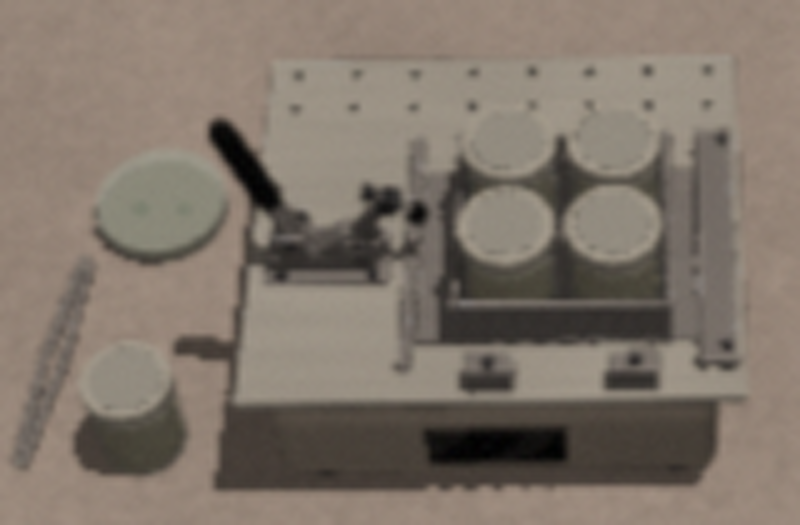

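```bash
cat >> h.py <<'E'
def ray(name,uv,T=None):
    c=cams.camera_info(name); K=c["intrinsics"];k=c["k1"]
    uv=np.atleast_2d(np.array(uv,float))
    d=cv2.undistortPoints(uv.reshape(-1,1,2),K,np.array([k,0,0,0,0.])).reshape(-1,2)
    D=np.c_[d[:,0],-d[:,1],-np.ones(len(d))]
    if name=="wrist": M=T@c["hand_eye"]
    else: M=np.linalg.inv(c["view"])
    return M[:3,3],D@M[:3,:3].T
def cast(name,uv,z,T=None):
    o,D=ray(name,uv,T); return o+D*((z-o[2])/D[:,2])[:,None]
def proj(name,P,T=None):
    c=cams.camera_info(name);K=c["intrinsics"];k=c["k1"]
    V=c["view"] if name!="wrist" else np.linalg.inv(T@c["hand_eye"])
    P=np.atleast_2d(P); p=P@V[:3,:3].T+V[:3,3]
    d=np.c_[p[:,0]/-p[:,2],-p[:,1]/-p[:,2]]; rr=(d**2).sum(1,keepdims=True); d=d*(1+k*rr)
    return d@K[:2,:2].T+K[:2,2]
def tri(uv1,uv2,n1="top",n2="scene"):
    o1,d1=ray(n1,uv1);o2,d2=ray(n2,uv2);d1=d1[0];d2=d2[0]
    t=np.linalg.lstsq(np.c_[d1,-d2],o2-o1,rcond=None)[0]
    a=o1+t[0]*d1;b=o2+t[1]*d2; return (a+b)/2,np.linalg.norm(a-b)
from scipy.spatial.transform import Rotation as Ro
def tcpT(s):
    T=np.eye(4);T[:3,:3]=Ro.from_euler("xyz",s["tcp_rot"]).as_matrix();T[:3,3]=s["eef_pos"];return T
E
cat > pose.py <<'E'
from h import *
t=np.array([(60,105),(548,57),(615,490),(105,543)])/4.2+[220-.38,125-.38]
sc=np.array([(745,397),(235,403),(272,62),(733,57)])/5+[115-.4,155-.4]
L=np.array([(140,160),(140,-160),(-140,-160),(-140,160.)])
def fit(W):
    W=W[:,:2];c=W.mean(0);w=(W-c);z=(w[:,0]+1j*w[:,1]);l=L[:,0]+1j*L[:,1]
    a=np.angle((np.conj(l)*z).sum());sc=abs((np.conj(l)*z).sum())/(abs(l)**2).sum();res=abs(z-l*np.exp(1j*a)); return c,a,sc,res
for n,u in (("top",t),("scene",sc)):
    W=cast(n,u,115);print(n,W.round(1).tolist(),fit(W))
E
python3 pose.py
```

```text
top [[684.3, 178.3, 115.0], [720.3, -134.3, 115.0], [442.6, -165.4, 115.0], [409.3, 146.6, 115.0]] (array([564.1259529 ,   6.31744858]), np.float64(0.11154730017856783), np.float64(0.9868671721549453), array([2.81963309, 2.93115924, 2.86903951, 3.77417304]))
scene [[686.8, 181.9, 115.0], [724.2, -131.6, 115.0], [448.8, -167.1, 115.0], [411.0, 149.0, 115.0]] (array([567.69450756,   8.06132196]), np.float64(0.1208328517532147), np.float64(0.9911637315553492), array([1.94338139, 2.92930713, 0.989406  , 1.86676242]))
```

```bash
cat >> pose.py <<'E'
c0=np.array([566,7.2]);a0=.116
R0=np.array([[np.cos(a0),-np.sin(a0)],[np.sin(a0),np.cos(a0)]])
def S(P): P=np.atleast_2d(P);return np.c_[(P[:,:2]-c0)@R0,P[:,2]-115].round(1)
T=lambda u:np.atleast_2d(np.array(u))/4.2+[220-.38,125-.38]
C=lambda u:np.atleast_2d(np.array(u))/5+[115-.4,155-.4]
j=S(cast("top",T([(215,282),(328,270),(200,172),(313,160)]),195));print("jars top",j.tolist(),j.mean(0))
j=S(cast("scene",C([(513,143),(611,142),(505,224),(612,226)]),195));print("jars sc",j.tolist(),j.mean(0))
print("nearwall",S(cast("top",T([(165,360),(395,338)]),157)))
print("stops",S(cast("top",T([(166,118),(310,103)]),115)))
for a,b in (((628,162),(222,130)),((565,195),(275,203))):
    p,e=tri(T(a),C(b));print("lever",S(p),e,p)
E
python3 pose.py
```

```text
top [[684.3, 178.3, 115.0], [720.3, -134.3, 115.0], [442.6, -165.4, 115.0], [409.3, 146.6, 115.0]] (array([564.1259529 ,   6.31744858]), np.float64(0.11154730017856783), np.float64(0.9868671721549453), array([2.81963309, 2.93115924, 2.86903951, 3.77417304]))
scene [[686.8, 181.9, 115.0], [724.2, -131.6, 115.0], [448.8, -167.1, 115.0], [411.0, 149.0, 115.0]] (array([567.69450756,   8.06132196]), np.float64(0.1208328517532147), np.float64(0.9911637315553492), array([1.94338139, 2.92930713, 0.989406  , 1.86676242]))
jars top [[-2.8, 77.3, 80.0], [-2.8, 11.7, 80.0], [63.1, 78.4, 80.0], [63.3, 11.9, 80.0]] [30.2   44.825 80.   ]
jars sc [[1.0, 15.8, 80.0], [0.9, 77.4, 80.0], [64.4, 13.0, 80.0], [66.7, 78.5, 80.0]] [33.25  46.175 80.   ]
nearwall [[-38.8 109.7  42. ]
 [-40.5 -27.8  42. ]]
stops [[121.7  90.5   0. ]
 [121.9  -1.6   0. ]]
lever [[  30.1 -156.4  131.6]] 1.3393191101299007 [ 614.00795487 -144.66581557  246.64228324]
lever [[  31.3 -135.7   60.6]] 4.657218821159322 [ 612.79245844 -124.00160263  175.57647274]
```

```bash
cat >> h.py <<'E'
c0=np.array([566,7.2]);a0=.116
R0=np.array([[np.cos(a0),-np.sin(a0)],[np.sin(a0),np.cos(a0)]])
def W(x,y,z): return np.r_[c0+R0@[x,y],z+115]
def go(x,y,z,rot=None):
    "delta to shaker/platform point, tool axes; default: down, z along shaker x"
    s=r.sense();T=tcpT(s);R=T[:3,:3]
    d=R.T@(W(x,y,z)-T[:3,3])
    Rt=Ro.from_euler("xyz",[-np.pi/2,0,a0-np.pi/2]) if rot is None else rot
    tv=(Ro.from_matrix(R).inv()*Rt).as_rotvec(degrees=True)
    here=R0.T@(T[:2,3]-c0)
    print("t",round(s["clock"],2),"at sh",here.round(1),round(T[2,3]-115,1),"turn",tv.round(2),"shift cm",(d/10).round(2),"F",s["contact_force"].round(1),"op",round(s["opening"],2))
E
python3 -m crank '[[0,4.2,0,0,0,0,-1],[0,4.2,0,0,0,0,-1],[0,0,0,0,0,0,-1],[0,0,0,0,0,0,-1],[0,0,0,0,0,0,-1],[0,0,0,0,0,0,-1],[0,0,0,0,0,0,-1],[0,0,0,0,0,0,-1],[0,0,0,0,0,0,-1],[0,0,0,0,0,0,-1]]' 30
python3 -c "
from h import *
go(-90,45,140)"
```

```text
clock: 0.98
eef_pos: [162.0, -602.2, 240.1]
tcp_rot: [-1.571, 0.004, -1.451]
contact_force: [0.5, -0.9, -0.3]
opening: 0.0
t 0.98 at sh [-471.8 -558.6] 125.1 turn [ 0.03  0.2  -0.24] shift cm [-60.23  -1.27  38.39] F [ 0.5 -0.9 -0.3] op 0.0
```

```bash
python3 -m crank '[[0,0,0,-3.3,-0.2,2,-1],[0,0,0,-3.3,-0.2,2,-1],[0,0,0,-3.3,-0.2,2,-1],[0,0,0,-3.3,-0.2,2,-1],[0,0,0,-3.3,-0.2,2,-1],[0,0,0,-3.3,-0.2,2,-1],[0,0,0,-3.3,-0.2,2,-1],[0,0,0,-3.3,-0.2,2,-1],[0,0,0,-3.3,-0.2,2,-1],[0,0,0,-3.3,-0.2,2,-1]]'
python3 -c "
from h import *
go(-90,45,140)"
```

```text
clock: 1.82
eef_pos: [323.6, -243.4, 260.5]
tcp_rot: [-1.57, -0.002, -1.459]
contact_force: [1.3, -0.2, -0.8]
opening: 0.002
t 1.82 at sh [-269.8 -220.8] 145.5 turn [-0.07 -0.27  0.09] shift cm [-26.67   0.53  17.85] F [ 1.3 -0.2 -0.8] op 0.0
```

```bash
python3 -m crank '[[0,0,0,-3.3,0,2.2,-1],[0,0,0,-3.3,0,2.2,-1],[0,0,0,-3.3,0,2.2,-1],[0,0,0,-3.3,0,2.2,-1],[0,0,0,-3.3,0,2.2,-1],[0,0,0,-3.3,0,2.2,-1],[0,0,0,-3.3,0,2.2,-1],[0,0,0,-3.3,0,2.2,-1],[0,0,0,0,0,0,-1],[0,0,0,0,0,0,-1]]'
python3 - <<'E'
from h import *
go(-75,45,42)
s=r.sense();cv2.imwrite("pics/w1.png",cams.grab_frame("wrist"))
E
```

```text
clock: 2.65
eef_pos: [476.3, 61.0, 264.9]
tcp_rot: [-1.557, -0.004, -1.451]
contact_force: [-0.0, -0.2, 0.2]
opening: 0.002
t 2.65 at sh [-82.9  63.8] 149.9 turn [-0.79  0.21  0.21] shift cm [ 1.84 10.81  0.63] F [-0.  -0.2  0.2] op 0.0
```

View pics/w1.png

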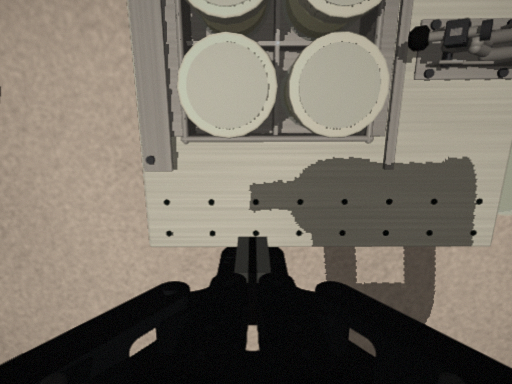

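The wrist view shows the shut fingers at (252,240), the tray's near wall along row ≈140 (cols 183–375), the platform's near edge along row 247 (cols 150–491), and the foot at (418,38).

```bash
python3 - <<'E'
from h import *
T=tcpT(r.sense())
def S(P): P=np.atleast_2d(P);return np.c_[(P[:,:2]-c0)@R0,P[:,2]-115].round(1)
print(S(cast("wrist",[(150,247),(491,247)],115,T)))
print(S(cast("wrist",[(183,142),(375,142)],157,T)))
print(S(cast("wrist",[(227,85),(339,85)],195,T)))
E
python3 -m crank '[[-0.8,0.2,0.2,1.84,2,0.3,-1],[0,0,0,0,3,0.3,-1],[0,0,0,0,3,0,-1],[0,0,0,0,2,0,-1],[0,0,0,0,0.8,0,-1],[0,0,0,0,0,0,-1],[0,0,0,0,0,0,-1],[0,0,0,0,0,0,-1],[0,0,0,0,0,0,-1],[0,0,0,0,0,0,-1]]'
python3 - <<'E'
from h import *
go(-55,45,42)
E
```

```text
[[-140.2  159.2    0. ]
 [-139.7 -158.2    0. ]]
[[-38.7 114.6  42. ]
 [-38.6 -25.7  42. ]]
[[-1.8 79.1 80. ]
 [-1.7 13.1 80. ]]
clock: 3.53
eef_pos: [485.9, 34.6, 159.4]
tcp_rot: [-1.562, -0.001, -1.463]
contact_force: [-0.1, 0.0, 0.8]
opening: -0.002
t 3.53 at sh [-76.4  36.4] 44.4 turn [-0.49 -0.5   0.07] shift cm [-0.87  0.26  2.13] F [-0.1  0.   0.8] op -0.0
```

```bash
python3 -m crank '[[-0.4,-0.4,0,-0.8,0.1,0.5,-1],[0,0,0,0,0.1,0.5,-1],[0,0,0,0,0,0.4,-1],[0,0,0,0,0,0.4,-1],[0,0,0,0,0,0.4,-1],[0,0,0,0,0,0.4,-1],[0,0,0,0,0,0.4,-1],[0,0,0,0,0,0,-1],[0,0,0,0,0,0,-1],[0,0,0,0,0,0,-1]]'
python3 - <<'E'
from h import *
go(-27,45,40)
E
```

```text
clock: 4.37
eef_pos: [517.4, 47.8, 159.2]
tcp_rot: [-1.572, -0.001, -1.454]
contact_force: [-1.1, 0.2, 0.6]
opening: 0.0
t 4.37 at sh [-43.5  46. ] 44.2 turn [0.06 0.03 0.07] shift cm [0.1  0.42 1.65] F [-1.1  0.2  0.6] op 0.0
```

```bash
python3 -m crank '[[0,0,0,0,0.1,0.25,-1],[0,0,0,0,0.1,0.25,-1],[0,0,0,0,0.1,0.25,-1],[0,0,0,0,0,0.25,-1],[0,0,0,0,0,0.25,-1],[0,0,0,0,0,0.25,-1],[0,0,0,0,0,0,-1],[0,0,0,0,0,0,-1],[0,0,0,0,0,0,-1],[0,0,0,0,0,0,-1]]'
python3 - <<'E'
from h import *
go(-27,45,40)
cv2.imwrite("pics/w2.png",cams.grab_frame("wrist"))
E
```

```text
clock: 5.2
eef_pos: [522.8, 48.4, 153.9]
tcp_rot: [-1.593, -0.001, -1.455]
contact_force: [-1.2, -0.1, 0.9]
opening: 0.002
t 5.2 at sh [-38.2  45.9] 38.9 turn [1.25 0.01 0.04] shift cm [ 0.09 -0.13  1.12] F [-1.2 -0.1  0.9] op 0.0
```

View pics/w2.png

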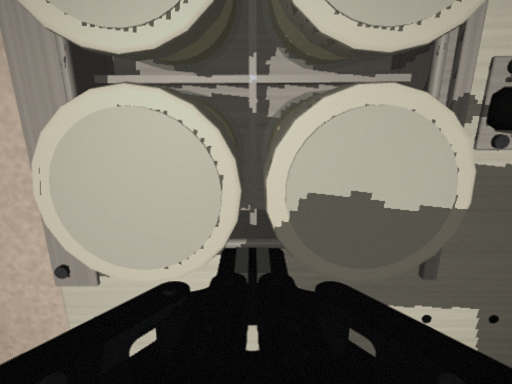

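```bash
python3 -m crank '[[0.6,0,0,0,-0.2,0.3,-1],[0.6,0,0,0,-0.1,0.3,-1],[0,0,0,0,0,0.3,-1],[0,0,0,0,0,0.3,-1],[0,0,0,0,0,0.3,-1],[0,0,0,0,0,0.3,-1],[0,0,0,0,0,0.3,-1],[0,0,0,0,0,0.3,-1],[0,0,0,0,0,0.3,-1],[0,0,0,0,0,0.3,-1]]'
python3 - <<'E'
from h import *
go(-27,45,42)
cv2.imwrite("pics/w3.png",cams.grab_frame("wrist"))
E
```

```text
clock: 6.08
eef_pos: [532.8, 49.5, 154.7]
tcp_rot: [-1.614, -0.001, -1.454]
contact_force: [-14.7, -1.5, 10.9]
opening: 0.0
t 6.08 at sh [-28.1  45.9] 39.7 turn [2.46 0.02 0.03] shift cm [ 0.09 -0.24  0.1 ] F [-14.7  -1.5  10.9] op 0.0
```

View pics/w3.png

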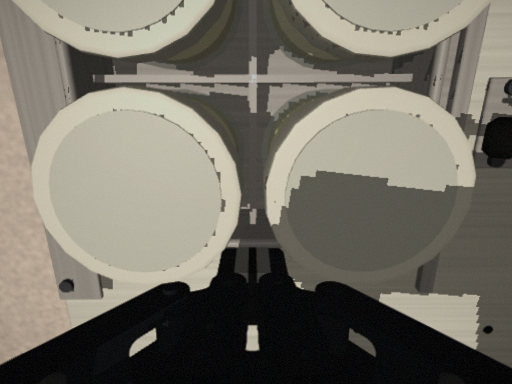

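Run:
```python
from h import *
im=cams.grab_frame("scene");cv2.imwrite("pics/s1.png",im);cv2.imwrite("pics/s1c.png",cv2.resize(im[155:260,115:275],None,fx=5,fy=5,interpolation=cv2.INTER_CUBIC))
```

```text
(no output)
```

View pics/s1c.png

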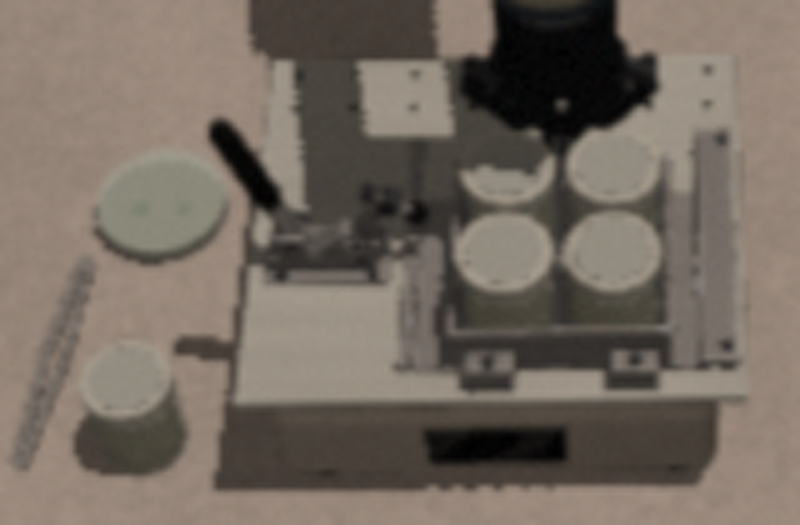

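```bash
python3 -m crank '[[0,0,0,0,0,0.4,-1],[0,0,0,0,0,0.4,-1],[0,0,0,0,0,0.4,-1],[0,0,0,0,0,0.4,-1],[0,0,0,0,0,0.4,-1],[0,0,0,0,0,0.4,-1],[0,0,0,0,0,0.4,-1],[0,0,0,0,0,0.4,-1],[0,0,0,0,0,0.4,-1],[0,0,0,0,0,0.4,-1]]'
python3 - <<'E'
from h import *
go(-60,45,45)
im=cams.grab_frame("scene");cv2.imwrite("pics/s2c.png",cv2.resize(im[155:260,115:275],None,fx=5,fy=5,interpolation=cv2.INTER_CUBIC))
def S(P): P=np.atleast_2d(P);return np.c_[(P[:,:2]-c0)@R0,P[:,2]-115].round(1)
C=lambda u:np.atleast_2d(np.array(u))/5+[115-.4,155-.4]
for q in ([(505,224),(612,226)],[(503,252),(613,252)]): print(S(cast("scene",C(q),195)))
E
```

```text
clock: 7.02
eef_pos: [532.4, 49.6, 151.8]
tcp_rot: [-1.701, 0.0, -1.454]
contact_force: [-18.5, -2.6, 16.2]
opening: 0.005
t 7.02 at sh [-28.5  46. ] 36.8 turn [7.45 0.04 0.  ] shift cm [ 0.1  -0.4  -3.23] F [-18.5  -2.6  16.2] op 0.0
[[64.4 13.  80. ]
 [66.7 78.5 80. ]]
[[85.6 12.5 80. ]
 [86.4 79.2 80. ]]
```

View pics/s2c.png

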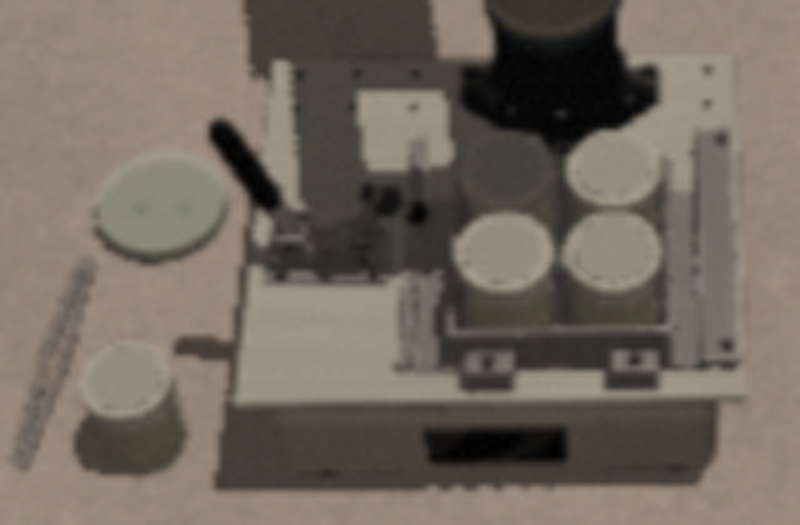

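```bash
python3 -m crank '[[0,0,0,0,0,-0.6,-1],[0,0,0,0,0,-1.2,-1],[3.5,0,0,0,-0.1,-1.2,-1],[3.5,0,0,0,-0.2,-1.2,-1],[0,0,0,0,-1,-1,-1],[0,0,0,0,-3,0,-1],[0,0,0,0,-3,0,-1],[0,0,0,0,-3,0,-1],[0,0,0,0,0,0,-1],[0,0,0,0,0,0,-1]]'
python3 - <<'E'
from h import *
go(30,-80,150)
T=tcpT(r.sense());cv2.imwrite("pics/w4.png",cams.grab_frame("wrist"));np.save("T4",T)
E
```

```text
clock: 7.9
eef_pos: [479.2, 43.3, 265.6]
tcp_rot: [-1.558, -0.0, -1.454]
contact_force: [-1.7, -0.8, -0.3]
opening: -0.002
t 7.9 at sh [-82.   45.9] 150.6 turn [-0.73  0.04  0.02] shift cm [12.6   0.21 11.19] F [-1.7 -0.8 -0.3] op -0.0
```

View pics/w4.png

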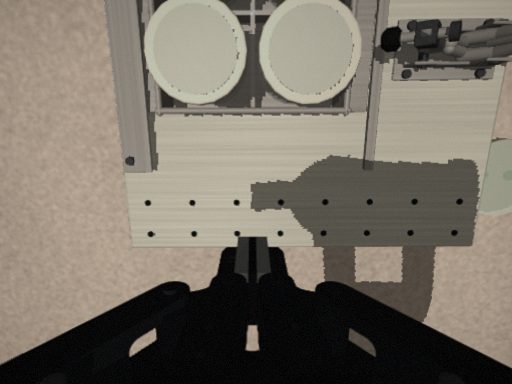

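```bash
python3 - <<'E'
from h import *
T=np.load("T4.npy")
def S(P): P=np.atleast_2d(P);return np.c_[(P[:,:2]-c0)@R0,P[:,2]-115].round(1)
print(S(cast("wrist",[(160,114),(348,114)],157,T)),S(cast("wrist",[(196,50),(310,50)],195,T)))
E
python3 -m crank '[[-0.7,0,0,0,-2,0,-1],[0,0,0,0,-2,0,-1],[0,0,0,2.4,0,2,-1],[0,0,0,2.4,0,2,-1],[0,0,0,2.4,0,2,-1],[0,0,0,2.4,0,2,-1],[0,0,0,2.4,0,2,-1],[0,0,0,2.4,0,1,-1],[0,0,0,0,0,0,-1],[0,0,0,0,0,0,-1]]'
python3 - <<'E'
from h import *
go(30,-100,120)
T=tcpT(r.sense());cv2.imwrite("pics/w5.png",cams.grab_frame("wrist"));np.save("T5",T)
im=cams.grab_frame("scene");cv2.imwrite("pics/s5c.png",cv2.resize(im[125:260,115:275],None,fx=4.4,fy=4.4,interpolation=cv2.INTER_CUBIC))
E
```

```text
[[-18.4 112.7  42. ]
 [-18.4 -21.9  42. ]] [[17.8 79.  80. ]
 [17.8 13.6 80. ]]
clock: 8.78
eef_pos: [608.6, -92.3, 296.1]
tcp_rot: [-1.574, 0.001, -1.452]
contact_force: [0.4, 0.8, -0.3]
opening: -0.001
t 8.78 at sh [  30.8 -103.8] 181.1 turn [ 0.21  0.19 -0.07] shift cm [-0.37  6.11 -0.05] F [ 0.4  0.8 -0.3] op -0.0
```

View pics/w5.png

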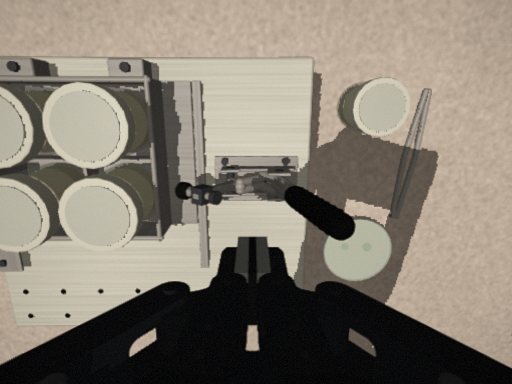

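View pics/s5c.png

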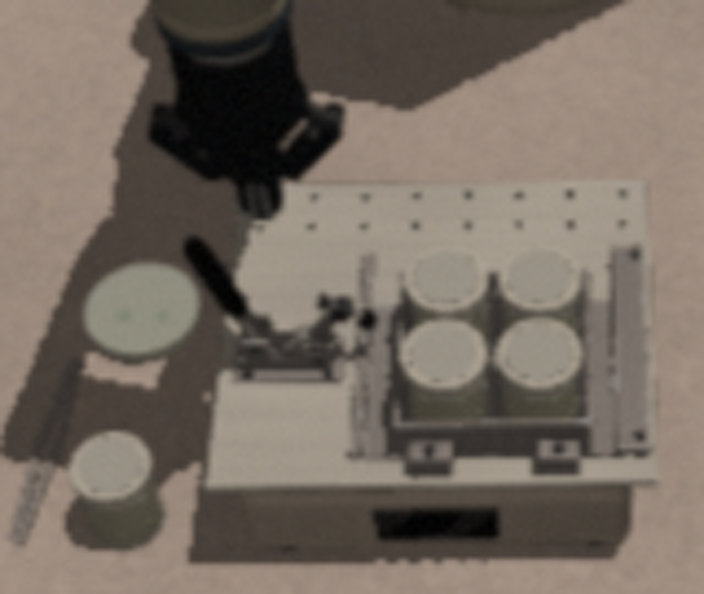

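Run:
```python
from h import *
im=cv2.imread("pics/w5.png");cv2.imwrite("pics/w5c.png",cv2.resize(im[45:125,0:160],None,fx=5,fy=5,interpolation=cv2.INTER_CUBIC))
T=np.load("T5.npy")
for n,P in (("stop face bottom/top y90,y0",[(120,90,0),(120,90,24),(120,0,0),(120,0,24)]),("wall top outer if home",[(120,113,42),(120,45,42),(120,-23,42),(120,-23,4)]),("near if home",[(-16,-23,42),(-16,45,42)])):
    print(n,proj("wrist",[W(*p) for p in P],T).round(1).tolist())
```

```text
stop face bottom/top y90,y0 [[37.4, 78.6], [18.8, 76.5], [138.5, 79.6], [128.8, 77.6]]
wall top outer if home [[-28.0, 74.2], [61.8, 75.3], [150.0, 76.1], [162.9, 79.4]]
near if home [[163.0, 237.8], [86.6, 237.7]]
```

View pics/w5c.png

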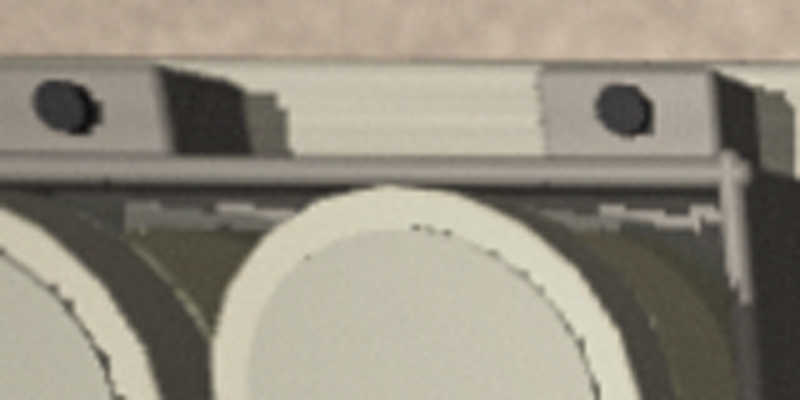

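```bash
python3 -m crank '[[0,0,0,0,1.5,0,-1],[0,0,0,0,1.5,0,-1],[0,0,0,0,1.5,0,-1],[0,0,0,0,1.0,0,-1],[0,0,0,0,0.7,0,-1],[0,0,0,0.5,0,0,-1],[0,0,0,0.5,0,0,-1],[0,0,0,0.5,0,0,-1],[0,0,0,0,0,0,-1],[0,0,0,0,0,0,-1]]'
python3 - <<'E'
from h import *
go(30,-134,122)
im=cams.grab_frame("scene");cv2.imwrite("pics/s6c.png",cv2.resize(im[125:260,115:275],None,fx=4.4,fy=4.4,interpolation=cv2.INTER_CUBIC))
E
```

```text
clock: 9.72
eef_pos: [607.2, -101.4, 234.5]
tcp_rot: [-1.571, 0.001, -1.444]
contact_force: [-0.4, -0.4, -0.1]
opening: -0.0
t 9.72 at sh [  28.4 -112.7] 119.5 turn [ 0.03  0.59 -0.08] shift cm [ 2.13 -0.26  0.14] F [-0.4 -0.4 -0.1] op -0.0
```

View pics/s6c.png

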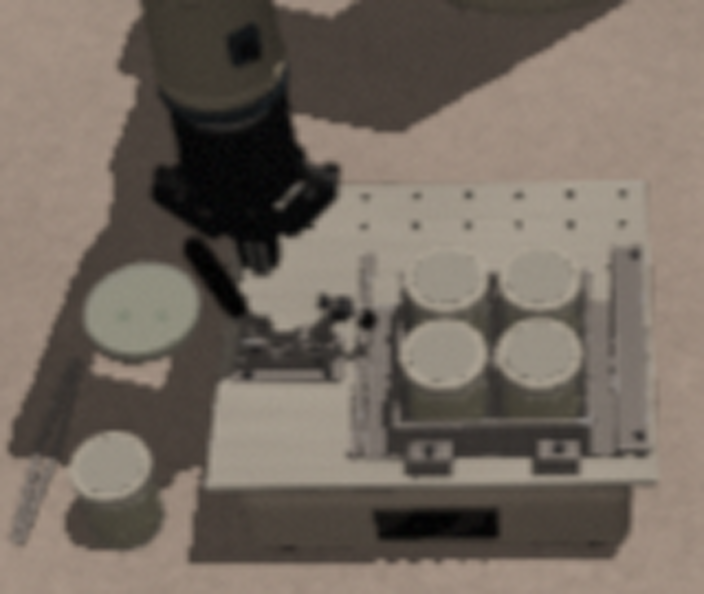

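```bash
python3 -m crank '[[0,0.5,0,0.7,0,0.1,-1],[0,0,0,0.7,0,0,-1],[0,0,0,0.7,0,0,-1],[0,0,0,0.8,0.2,0,-1],[0,0,0,0.8,0.3,0,-1],[0,0,0,0.8,0.3,0,-1],[0,0,0,0.8,0.4,0,-1],[0,0,0,0.7,0.5,0,-1],[0,0,0,0,0,0,-1],[0,0,0,0,0,0,-1]]'
python3 - <<'E'
from h import *
go(30,-175,99)
im=cams.grab_frame("scene");cv2.imwrite("pics/s7c.png",cv2.resize(im[125:260,115:275],None,fx=4.4,fy=4.4,interpolation=cv2.INTER_CUBIC))
E
```

```text
clock: 10.6
eef_pos: [616.5, -168.9, 216.0]
tcp_rot: [-1.57, 0.001, -1.456]
contact_force: [-0.0, -0.2, 0.1]
opening: -0.002
t 10.6 at sh [  29.8 -180.8] 101.0 turn [-0.04 -0.06 -0.05] shift cm [-0.58  0.2   0.02] F [-0.  -0.2  0.1] op -0.0
```

View pics/s7c.png

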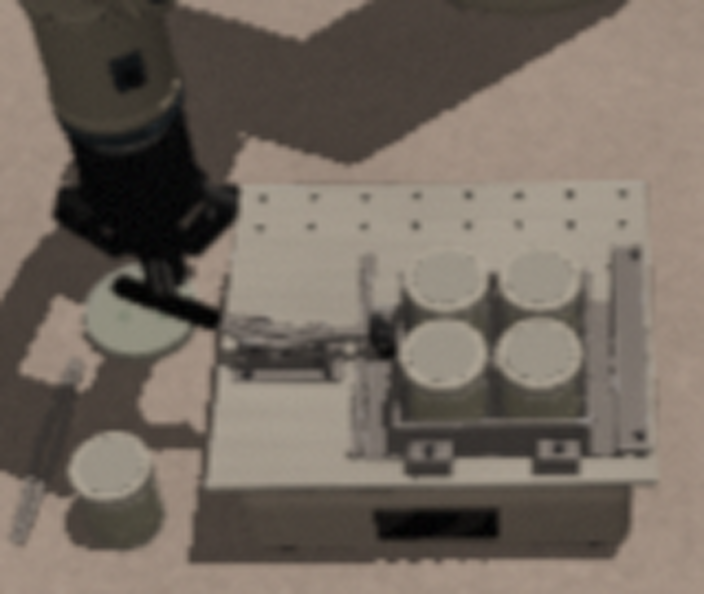

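```bash
python3 -m crank '[[0,0,0,0.2,0.6,0,-1],[0,0,0,0.3,0.6,0,-1],[0,0,0,0.4,0.6,0,-1],[0,0,0,0.3,0.6,0,-1],[0,0,0,0.3,0.6,0,-1],[0,0,0,0.2,0.7,0,-1],[0,0,0,0.2,0.7,0,-1],[0,0,0,0.1,0.7,0,-1],[0,0,0,0,0.7,0,-1],[0,0,0,0,0,0,-1]]'
python3 - <<'E'
from h import *
go(30,-202,58)
im=cams.grab_frame("scene");cv2.imwrite("pics/s8c.png",cv2.resize(im[125:260,115:275],None,fx=4.4,fy=4.4,interpolation=cv2.INTER_CUBIC))
E
```

```text
clock: 11.48
eef_pos: [621.3, -187.4, 176.6]
tcp_rot: [-1.562, 0.003, -1.455]
contact_force: [0.4, -0.2, 0.3]
opening: -0.002
t 11.48 at sh [  32.4 -199.7] 61.6 turn [-0.51 -0.   -0.15] shift cm [ 0.24  0.36 -0.24] F [ 0.4 -0.2  0.3] op -0.0
```

View pics/s8c.png

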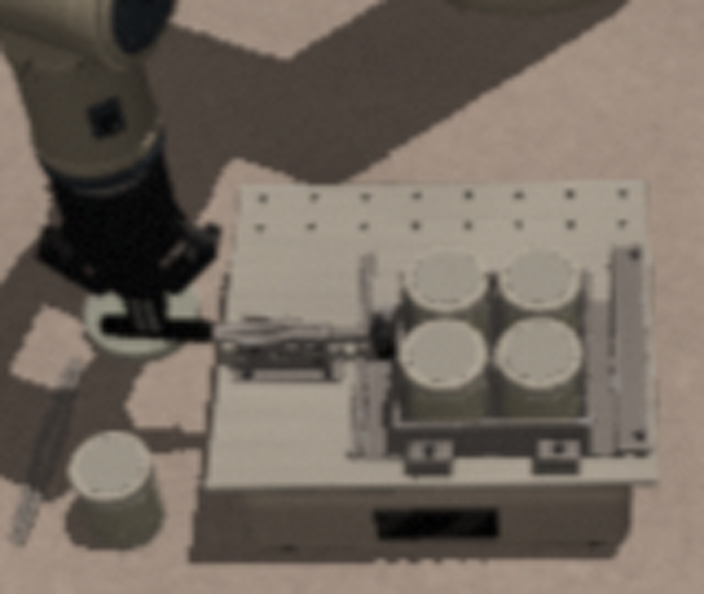

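```bash
python3 -m crank '[[-0.5,0,0,0,0.2,-0.2,-1],[0,0,0,0,0.2,0,-1],[0,0,0,0,0.2,0,-1],[0,0,0,0,0.2,0,-1],[0,0,0,0,0.2,0,-1],[0,0,0,0,0.2,0,-1],[0,0,0,0,0.2,0,-1],[0,0,0,0,0.2,0,-1],[0,0,0,0,0.2,0,-1],[0,0,0,0,0.2,0,-1]]'
python3 - <<'E'
from h import *
go(30,-202,58)
E
```

```text
clock: 12.37
eef_pos: [621.1, -188.3, 174.2]
tcp_rot: [-1.566, 0.0, -1.455]
contact_force: [-9.7, 3.8, 26.8]
opening: -0.001
t 12.37 at sh [  32.1 -200.5] 59.2 turn [-0.29 -0.01 -0.01] shift cm [ 0.15  0.12 -0.21] F [-9.7  3.8 26.8] op -0.0
```

```bash
python3 -m crank '[[0,0,0,0,-0.5,0,-1],[0,0,0,0,-1,0,-1],[0,0,0,0,-2,0,-1],[0,0,0,0,-3,0,-1],[0,0,0,0,-3,-1,-1],[0,0,0,0,-3,-3,-1],[0,0,0,0,0,-3,-1],[0,0,0,0,0,-3,-1],[0,0,0,0,0,-3,-1],[0,0,0,0,0,0,-1]]'
python3 - <<'E'
from h import *
go(30,-202,58)
T=tcpT(r.sense());cv2.imwrite("pics/w9.png",cams.grab_frame("wrist"));np.save("T9",T)
im=cams.grab_frame("scene");cv2.imwrite("pics/s9c.png",cv2.resize(im[155:260,115:275],None,fx=5,fy=5,interpolation=cv2.INTER_CUBIC))
im=cams.grab_frame("top");cv2.imwrite("pics/t9c.png",cv2.resize(im[125:265,220:410],None,fx=4.2,fy=4.2,interpolation=cv2.INTER_CUBIC))
E
```

```text
clock: 13.2
eef_pos: [485.9, -203.3, 297.6]
tcp_rot: [-1.579, 0.004, -1.453]
contact_force: [0.5, -1.0, -0.7]
opening: 0.0
t 13.2 at sh [-104.  -199.8] 182.6 turn [ 0.45  0.12 -0.26] shift cm [ 0.3  12.35 13.49] F [ 0.5 -1.  -0.7] op 0.0
```

View pics/s9c.png

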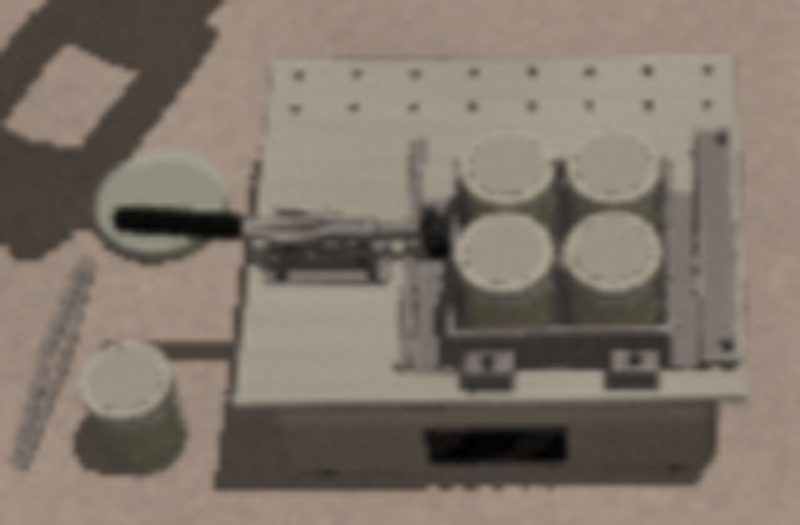

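View pics/w9.png

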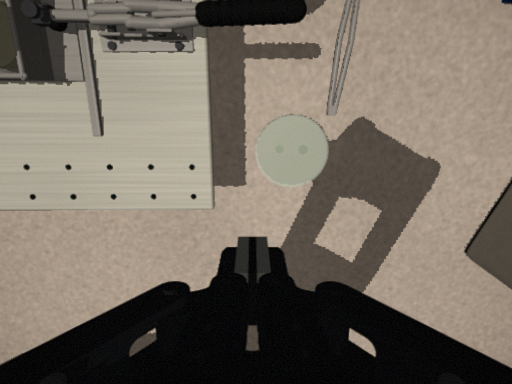

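View pics/t9c.png

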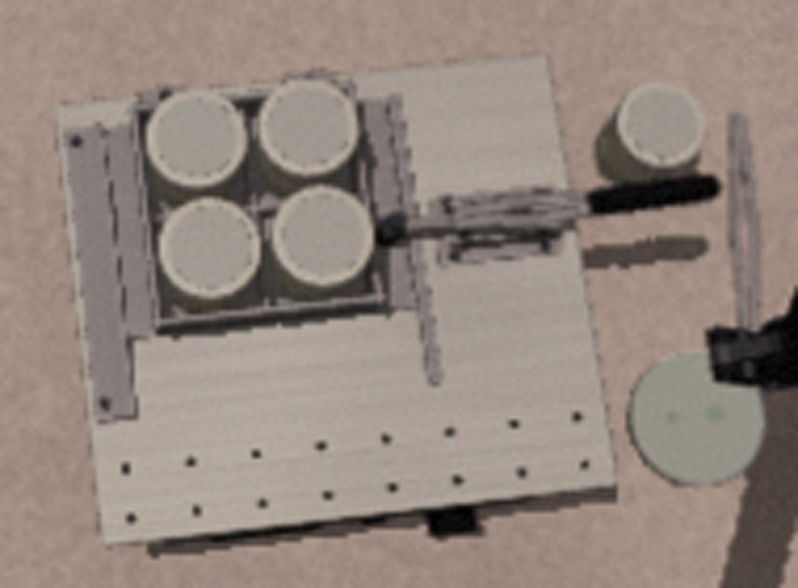

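Run:
```python
from h import *
T=lambda u:np.atleast_2d(np.array(u))/4.2+[220-.38,125-.38]
C=lambda u:np.atleast_2d(np.array(u))/5+[115-.4,155-.4]
def S(P): P=np.atleast_2d(P);return np.c_[(P[:,:2]-c0)@R0,P[:,2]-115].round(1)
p,e=tri(T((715,187)),C((118,217)));print(S(p),e)
j=S(cast("top",T([(210,248),(323,236),(196,139),(308,126)]),195));print(j.mean(0))
order.sign_off()
```

```text
[[  30.1 -235.2   45.3]] 0.9225139194820229
[50.525 45.15  80.   ]
the job is handed in; nothing more can be done
```

I pushed the tray home with the shut fingertips, then pushed the clamp lever outwards and down until it snapped into lock. I backed the arm clear and handed the job in at about 13 s of the 51 s allowed. No verdict is reported, so these are my own last checks.

- **Tray home:** The fingers met 18.5 N of resistance and the tray moved no further. In the wrist picture the far wall lay against both stops with no visible gap, within about 0.5 mm of where it should appear. The final reading from the jar caps put the tray at about x = 50.5 mm, against a home position of 52 mm. An earlier wrist reading of the near wall implied about 49.6 mm. Both are within the 2 mm calibration error, but they sit close to the 49.5 mm limit and disagree slightly with the no-gap view.
- **Clamp locked:** A last push down on the lever met a hard stop at 27 N, with the fingertips at the height expected for the locked position. After I let go, the lever tip stayed down, measured 45 mm above the platform, which matches the locked angle.
- **Foot on the flange:** The foot is seen resting on the tray's flange. I could not measure its pressing force directly.
- **Jars and bench:** All four jars stand upright in their cells. The spare jar beside the clamp, the petri dish and the forceps had not visibly moved. I never went near the things at the left, and did not check them again at the end.

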